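Pack a gift case and stack the totes at the engraving table

TASK

Put the black gift case into the tote that stands on the parcel scale, on its base and without dropping it. Then gently set the other tote on top as a stack: turned end for end against the lower one, so that its feet stand level on the lower tote's ledges instead of nesting down onto the case. The lower tote stays on the scale, and everything else on the table stays where it is.

Things in the scene. Friction and masses are not known exactly. Their poses are not given: they have to be found in the camera images.
- scale: Low parcel scale, white housing with a stainless platform 240 x 190 mm whose top is 40 mm above the table; fixed to the table. A sloping keypad and display (60 mm long, at most 30 mm high) stick out on its -x side. Origin: centre of the platform on the table surface; z up.
- lower_tote: Grey plastic stack-nest tote on the scale, loose, 0.4 kg, empty at first: 200 (x) x 150 (y) x 100 mm high; origin at the centre of its underside, +x to its label end, z up. Floor 3 mm thick. Clear floor between the inner posts 124 x 107 mm. Below the rim band the body tapers to a foot 163 x 113 mm, hollow outside behind each post.
- lower_label_end (a point): Label end of the lower tote, at rim height: 100 mm along its +x, 100 mm above its underside. Outside, a sloping holder with a white card, 76 mm wide, stands 12 mm out. Inside, ONE post with a ledge, 36 mm wide, in the middle of this end wall. Ledges are 86 mm above the underside, 14 mm below the rim; the posts reach 18 mm in from the band at the ledge, 29 mm at the floor.
- upper_tote: The second tote, same shape, sizes and axes as lower_tote, empty, loose on the table, any heading. Set on the lower with the SAME facing it nests: it sinks to 34 mm above the lower's underside, or onto the contents. With OPPOSITE facing (yaw differing by pi) its feet stand on the ledges, its underside 86 mm above the lower's.
- upper_label_end (a point): Label end of the upper tote, at rim height: 100 mm along its +x, 100 mm above its underside. The totes' rim is an upright band, 9 mm thick, 34 mm high; inside it a 4 mm step 30 mm below the rim. The long rims (middle of the band 70.5 mm from the tote's middle) have no posts near their middle: pinch there from above, one finger inside, tips under 29 mm below the rim.
- gift_case: Rigid black gift case with a thin brass line round it, 100 mm (x) x 50 mm (y) x 70 mm high, about 0.4 kg, loose on the table; origin at the centre of its underside, z up. It fits in a tote with its length along the tote's; standing there its top is 73 mm above the tote's underside.
- ribbon_spool: Bystander: cardboard ribbon spool, 72 mm across, 40 mm high, upright; origin at the centre of its underside.
- tasting_cup: Bystander: glass tasting cup, 76 mm across, 85 mm high; origin at the centre of its underside.
- polish_jar: Bystander: white jar, 68 mm across, 70 mm high; origin at the centre of its underside.
- engraver: Bystander: rotary engraving handpiece lying along its y axis, about 160 mm long and 24 mm thick; origin at the middle of its black handle, on the table.
- wine_bottle: Bystander: dark wine bottle standing, 74 mm across, 300 mm high; origin at the centre of its underside.
- tall_bottle: Bystander: dark red wine bottle standing, 70 mm across, 320 mm high; origin at the centre of its underside.
- lower_post_end (a point): The other end of the lower tote (100 mm along its -x, at rim height): inside, TWO posts with ledges, one in each corner, 28 mm wide, clear middle between them. Over all ledges the wall flares and guides the foot of a tote set on them: about 6 mm play either way on entering, 3 mm when seated.
There are look-alikes about, which are no part of the job. Of the things like the gift_case, leave any that is pink; of the rest the smaller one is meant.

How it is judged (in metres and radians):
On the way:
1. the gift case stands on its base on the floor of the lower tote, let go (z of gift_case in the frame of lower_tote between -0.001 and 0.008 m and horizontal distance between gift_case and lower_tote below 0.06 m and angle between gift_case's own z axis and vertical below 0.1 rad and contact force between gift_case and the fingers below 0.2 N), for 0.2 s.
At the end, for the whole second after the job is handed in: Upper tote on the lower's ledges facing the other way, underside 82-90 mm above the lower's, middles within 15 mm, both level within 2 degrees; lower tote on the scale within 60 mm of its middle; gift case on its base (within 6 degrees) on the lower tote's floor; all at rest (z of upper_tote in the frame of lower_tote between 0.082 and 0.09 m and horizontal distance between upper_tote and lower_tote below 0.015 m and x of upper_label_end in the frame of lower_tote below -0.08 m and angle between each of upper_tote, lower_tote's own z axis and vertical below 0.035 rad and z of lower_tote in the frame of scale between 0.037 and 0.044 m and horizontal distance between lower_tote and scale below 0.06 m and z of gift_case in the frame of lower_tote between -0.001 and 0.008 m and horizontal distance between gift_case and lower_tote below 0.06 m and angle between gift_case's own z axis and vertical below 0.1 rad and linear speed of each of upper_tote, lower_tote, gift_case below 0.02 m/s); the robot touches nothing.
It fails at once if the gift case is dropped into the tote (falls faster than 0.8 m/s, a drop of about 30 mm) (horizontal distance between gift_case and lower_tote below 0.08 m and z of gift_case in the frame of lower_tote below 0.1 m and linear speed of gift_case above 0.8 m/s).
It fails at once if the upper tote is dropped onto the lower (falls faster than 0.8 m/s, a drop of about 30 mm) (horizontal distance between upper_tote and lower_tote below 0.08 m and z of upper_tote in the frame of lower_tote below 0.15 m and linear speed of upper_tote above 0.8 m/s).
It fails at once if a bystander (spool, cup, jar, engraver or bottle) is moved more than 30 mm (distance of any of ribbon_spool, tasting_cup, polish_jar, engraver, wine_bottle, tall_bottle from where it was at the start of the episode above 0.03 m).
It also fails if it takes over 58 s, if anything falls off the work surface, if the arm or the gripper's body presses on something with over 40 N, if the wrist force passes 120 N, or if a joint passes its speed limit or range.

ROBOT

A 6-joint arm with a two-finger parallel gripper is mounted at the origin on the work surface. World frame = base frame: x ahead of the robot, y to its left, z up, the work surface at z = 0. Lengths are in m, angles in degrees, forces in N, time in s.
With the tool pointing down it reaches from about 0.35 to 0.775 m from the base axis. Payload 5.5 kg.
Tool frame: the origin (TCP) lies at the centre of the arm's flange, where the gripper is bolted on; the fingertips stand 173 mm ahead of it and the grasp point (between the pads) lies 155 mm ahead of it; z points along the fingers, y is the line along which they close (so a half turn about z gives the same grasp; the last joint's range is limited). The gripper opens to 85 mm and grips with 20 to 120 N. Pads are 22 mm wide; open, the fingers measure 114 mm over their backs; the gripper's body (76 mm by 85 mm) begins 54 mm behind the grasp point. The pads swing forward as they close: fully open they stand 13 mm farther back than shut.
Start: joints at [67.059, 17.945, 2.641, 74.691, 0, 82.002], TCP at [0.148, 0.556, 0.405] pointing down, gripper open.
Joint ranges: [-158.12, 158.12], [-49.38, 96.58], [-58.88, 72.47], [-126.05, 133.96], [-84.25, 85.87], [-180, 180]. Speed limits (degrees/s): [147.25, 147.25, 180, 180, 180, 180].

INTERFACE

Orientations are given as a 3x3 rotation matrix whose columns are the frame's x, y, z axes.
In Python, from rig import * gives the robot as it stands. The module is installed in compiled form; this text tells all that it offers.
- The arm moves only by the tool apply_moves, never from a script. Its argument "targets" is text: rows parted by semicolons, each of 6 numbers parted by spaces: the shift along the tool's x, y, z each as a share of 0.5 m, from -1 to 1, then the turn, a rotation vector about the tool's x, y, z each as a share of 180 degrees, from -1 to 1. In form: tx ty tz wx wy wz; .... A call has exactly 5 rows; each row shifts and turns the commanded pose from where the row before left it, along the tool's axes as they then stand; what a row does not reach is not made up. A row lasts 1/8 s, in which the tool goes at most 62.5 mm and 10.7 degrees, less where a joint would pass 70% of its speed; a pose out of reach is approached as far as the arm can. A call with a number of a shift or a turn outside -1 to 1 is refused whole. A call with a gripper value outside its range is refused whole. "hand" is the opening, from 0 (shut) to 1 (fully open), set as the call begins (left out, the last holds). The fingers move at their own pace and stop on an object; "grip_force" is the grip in N (left out, the last holds). Time passes only in rows, so rows that do not move let the fingers close, or fill a call up. It gives the time, the measured TCP pose, the force, the opening and the grip force at its end, in the units of the state.
- get_state(): the state, without advancing time (a new reading comes with each control period).
- read_camera(name): name is "scene" or "top" or "wrist"; returns a dict with "color" (480x640x3 uint8, red, green, blue), "mtx" (3x3 intrinsics, pixels), "cam_to_world" (4x4, takes a point from camera to world coordinates). Camera axes: x right, y down, z forward; pixel columns grow to the right and rows downward; lengths in m; the calibration is good to about 2 mm. A picture is of the moment at which its call begins. There is no depth.
- job_done(): hands the job in; it is judged then, once.
The state is a dict: "time_s": time; "q": joint angles; "qvel": joint speeds; "tau": joint torques, N m; "eef_pos": TCP position; "eef_rot": TCP orientation; "contact_force": force on the tool from outside, world axes, zero at the start; "moment": the same for the moment, N m; "grip_width": opening from 0.0 (shut) to 1.0 (fully open); "grasp_force": force on a finger pad.
Only numpy, scipy, OpenCV 4.12 (cv2) and the standard library are available. Lean on these libraries where they do the work, as an engineer would, in place of code of your own. Each camera call takes 0.05 s, during which the arm holds its last target. There are 200 camera calls.

## Working session

There is one attempt and no reset: what is moved stays moved. The work goes in short steps, Python scripts to look and compute and a tool call to move; the robot and the scene stay as the last step left them, time stands still between calls to the robot, and variables do not carry over. Pictures are saved under pics/ and viewed, at most 10 in all, crops included, and the job is handed in when it is done.

Besides the shell and the picture viewer there is one more tool, called after ">>>" in YAML: its name, and indented under it one key for each argument. apply_moves: Moves the arm, as the interface text tells. Its arguments: {"type":"object","properties":{"targets":{"type":"string"},"hand":{"type":"number"},"grip_force":{"type":"number"}},"required":["targets"]}

```bash
mkdir -p pics
python3 - <<'E'
from rig import *
import cv2,numpy as np
s=get_state();print(s)
for n in ("top","scene"):
    r=read_camera(n);cv2.imwrite(f"pics/{n}0.png",r["color"][:,:,::-1]);print(n,r["mtx"].tolist(),np.round(r["cam_to_world"],4).tolist())
E
```

```text
{'time_s': 0.0, 'q': array([6.70567913e+01, 1.79911723e+01, 2.57608880e+00, 7.46901613e+01,
       7.95656280e-04, 8.20018002e+01]), 'qvel': array([ 0.04950037,  0.07925252, -0.06228021, -0.02717734,  0.00772488,
       -0.07379055]), 'tau': array([-5.92779706e-04, -4.80625284e+01,  2.98532134e+01,  1.92855106e-02,
       -3.41222531e-04, -1.90775054e-06]), 'eef_pos': array([0.14821408, 0.55536323, 0.40379859]), 'eef_rot': array([[-9.66173688e-01,  2.57891203e-01, -7.28833286e-04],
       [ 2.57892093e-01,  9.66172255e-01, -1.68614274e-03],
       [ 2.69337118e-04, -1.81706710e-03, -9.99998313e-01]]), 'contact_force': array([ 0.87394591,  0.30091154, -1.09800571]), 'moment': array([-0.0243472 ,  0.03078853,  0.0075732 ]), 'grasp_force': 0.0, 'grip_width': 0.9987346287145382}
top [[572.6806690680047, 0.0, 310.97042508566284], [0.0, 572.6806690680047, 237.1110862515787], [0.0, 0.0, 1.0]] [[-0.0018, -0.9955, 0.0947, 0.369], [-1.0, 0.0015, -0.0032, 0.0178], [0.003, -0.0947, -0.9955, 1.5861], [0.0, 0.0, 0.0, 1.0]]
scene [[533.1059124760959, 0.0, 314.6641093408745], [0.0, 533.1059124760959, 234.33287590302942], [0.0, 0.0, 1.0]] [[0.7684, 0.3712, -0.5213, 1.3911], [0.6399, -0.4342, 0.6341, -1.035], [0.009, -0.8208, -0.5711, 1.0752], [0.0, 0.0, 0.0, 1.0]]
```

View pics/top0.png

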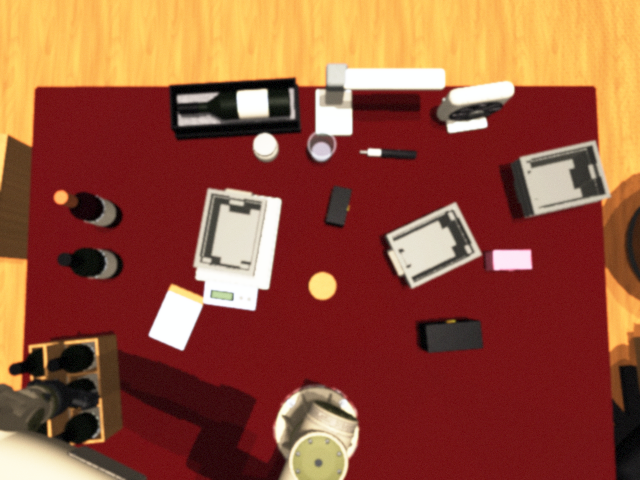

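View pics/scene0.png

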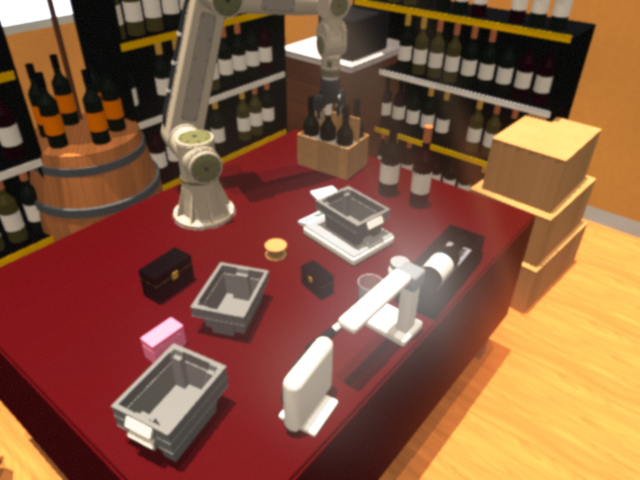

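```bash
cat > h.py <<'E'
import numpy as np,cv2
K={'top':(np.array([[572.68,0,310.97],[0,572.68,237.11],[0,0,1]]),np.array([[-0.0018,-0.9955,0.0947,0.369],[-1,0.0015,-0.0032,0.0178],[0.003,-0.0947,-0.9955,1.5861]])),
'scene':(np.array([[533.106,0,314.664],[0,533.106,234.333],[0,0,1]]),np.array([[0.7684,0.3712,-0.5213,1.3911],[0.6399,-0.4342,0.6341,-1.035],[0.009,-0.8208,-0.5711,1.0752]]))}
def ray(uv,z,k,T):
    d=T[:3,:3]@np.linalg.inv(k)@np.array([uv[0],uv[1],1.]);o=T[:3,3]
    return o+d*(z-o[2])/d[2]
def top(uv,z): return ray(uv,z,*K['top'])
def scene(uv,z): return ray(uv,z,*K['scene'])
E
python3 - <<'E'
from h import *
t=cv2.imread('pics/top0.png');s=cv2.imread('pics/scene0.png')
f=lambda i,x,y:cv2.resize(i[y:y+100,x:x+133],(400,300),interpolation=cv2.INTER_CUBIC)
cv2.imwrite('pics/c.png',np.vstack([np.hstack([f(t,175,180),f(t,370,195)]),np.hstack([f(s,290,165),f(s,165,245)])]))
E
```

```text
(no output)
```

View pics/c.png

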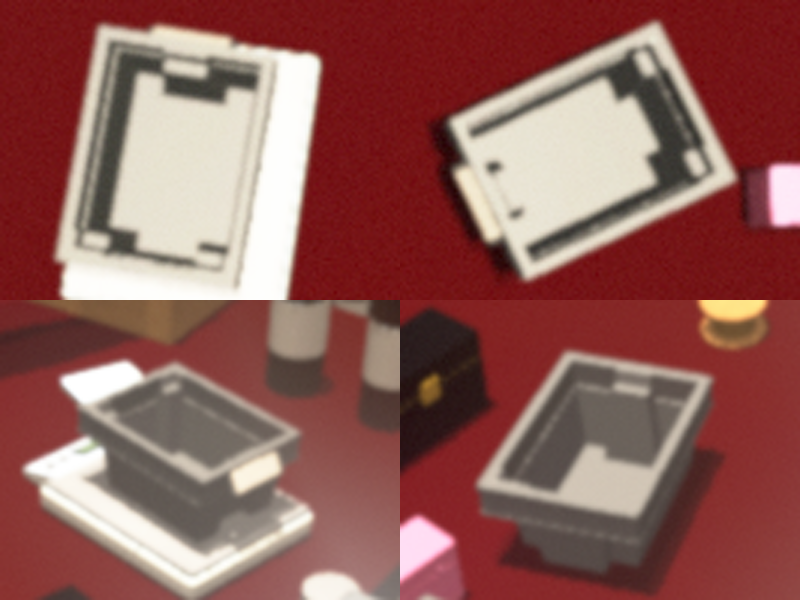

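Run:
```python
from h import *
def rep(n,cs,ox,oy,z):
    P=[top((u/3.0075+ox,v/3+oy),z)[:2] for u,v in cs]
    P=np.array(P);c=P.mean(0);e=np.linalg.norm(np.roll(P,-1,0)-P,axis=1)
    print(n,c,e);return P,c
P,c=rep('low',[(98,25),(275,50),(238,290),(55,262)],175,180,.14)
d=P[0]+P[1]-P[2]-P[3];print(np.degrees(np.arctan2(d[1],d[0])))
P,c=rep('up',[(48,120),(127,280),(338,180),(257,22)],370,195,.10)
d=P[0]+P[1]-P[2]-P[3];print(np.degrees(np.arctan2(d[1],d[0])))
t=cv2.imread('pics/top0.png')
m=(t.max(2)<60).astype(np.uint8)
m=cv2.morphologyEx(m,cv2.MORPH_OPEN,np.ones((3,3)))
n,l,s,cc=cv2.connectedComponentsWithStats(m)
for lab in set([l[206,336],l[335,450]]):
    r=cv2.minAreaRect(np.argwhere(l==lab)[:,::-1].astype(np.float32));b=cv2.boxPoints(r);print(lab,r)
    W=np.array([top(p,.07)[:2] for p in b]);print(W,W.mean(0),np.linalg.norm(np.roll(W,-1,0)-W,axis=1))
for n,p,z in [('spool',(322,286),.04),('cup',(321,147),.085),('jar',(265,147),.07),('wine',(70,259),.3),('tall',(62,198),.32),('scaletop',(322/1,0),.04)]: print(n,top(p,z)[:2])
```

```text
low [0.51994234 0.21761724] [0.15206799 0.20595473 0.15543946 0.2044312 ]
-8.804097301383013
up [ 0.48922838 -0.3075685 ] [0.15359361 0.20330799 0.15367117 0.20271589]
115.04673353039468
0 ((319.5, 239.5), (479.0, 639.0), 90.0)
[[ 1.17277436  0.87117183]
 [ 1.17240305 -0.89801554]
 [-0.11028988 -0.82600534]
 [-0.10580693  0.80783116]] [ 0.53227015 -0.01125447] [1.76918741 1.28471267 1.63384264 1.28014928]
30 ((448.8246154785156, 333.8431091308594), (30.84132957458496, 63.45770263671875), 86.8201675415039)
[[ 0.29372977 -0.26310048]
 [ 0.30256722 -0.42981275]
 [ 0.22276686 -0.43191711]
 [ 0.21404567 -0.26603887]] [ 0.25827738 -0.3477173 ] [0.16694634 0.0798281  0.16610735 0.07973826]
spool [ 0.38391205 -0.01660657]
cup [ 0.75372308 -0.01427221]
jar [0.75772335 0.13656614]
wine [0.44280116 0.55471307]
tall [0.5779865  0.56937992]
scaletop [ 1.18848866 -0.01951947]
```

>>> apply_moves:
  targets: "-0.08 -0.063 0 0 0 0;-0.08 -0.063 0 0 0 0;-0.08 -0.063 0 0 0 0;-0.08 -0.063 0 0 0 0;-0.08 -0.063 0 0 0 0"
  hand: 1
  grip_force: 70

```text
time_s: 0.72
eef_pos: [0.3015, 0.3504, 0.4044]
eef_rot: [[-0.966, 0.258, -0.0], [0.258, 0.966, -0.0], [0.0, -0.0, -1.0]]
contact_force: [0.2, 0.2, -0.6]
grip_width: 0.999
grasp_force: 0.0
```

>>> apply_moves:
  targets: "-0.08 -0.063 0 0 0 0;-0.08 -0.063 0 0 0 0;-0.08 -0.063 0 0 0 0;-0.08 -0.063 0 0 0 0;-0.08 -0.063 0 0 0 0"

```text
time_s: 1.35
eef_pos: [0.4542, 0.1466, 0.4045]
eef_rot: [[-0.966, 0.258, -0.0], [0.258, 0.966, 0.0], [0.0, 0.0, -1.0]]
contact_force: [0.1, 1.3, 0.2]
grip_width: 0.998
grasp_force: 0.0
```

>>> apply_moves:
  targets: "-0.08 -0.063 0 0 0 0;-0.08 -0.063 0 0 0 0;-0.07 -0.063 0 0 0 0;-0.04 -0.05 0 0 0 0;0 0 0 0 0 0"

```text
time_s: 1.98
eef_pos: [0.5539, -0.0043, 0.4037]
eef_rot: [[-0.965, 0.261, -0.001], [0.261, 0.965, 0.0], [0.001, -0.0, -1.0]]
contact_force: [-0.3, 0.5, -0.3]
grip_width: 0.999
grasp_force: 0.0
```

```bash
cat >> h.py <<'E'
def snap(n):
    from rig import read_camera,get_state
    r=read_camera('wrist');cv2.imwrite(f'pics/{n}.png',r['color'][:,:,::-1]);np.savez(f'{n}.npz',k=r['mtx'],T=r['cam_to_world'])
    s=get_state();print(s['time_s'],s['eef_pos'].round(4),s['eef_rot'].round(3).tolist(),s['q'].round(1),s['grip_width'],s['grasp_force'],s['contact_force'].round(1))
    return r
def w(n,uv,z):
    d=np.load(n+'.npz');return ray(uv,z,d['k'],d['T'])
E
python3 -c "
from h import *
r=snap('w1');print(r['cam_to_world'].round(3).tolist())"
```

```text
2.025 [ 0.5533 -0.0031  0.4039] [[-0.966, 0.26, -0.002], [0.26, 0.966, 0.001], [0.002, 0.0, -1.0]] [-8.6 15.6 -0.7 73.8  0.   6.4] 0.9986260460967104 0.0 [-0.6  0.6 -0. ]
[[0.261, 0.92, 0.291, 0.479], [0.965, -0.249, -0.078, 0.016], [0.0, 0.301, -0.953, 0.373], [0.0, 0.0, 0.0, 1.0]]
```

View pics/w1.png

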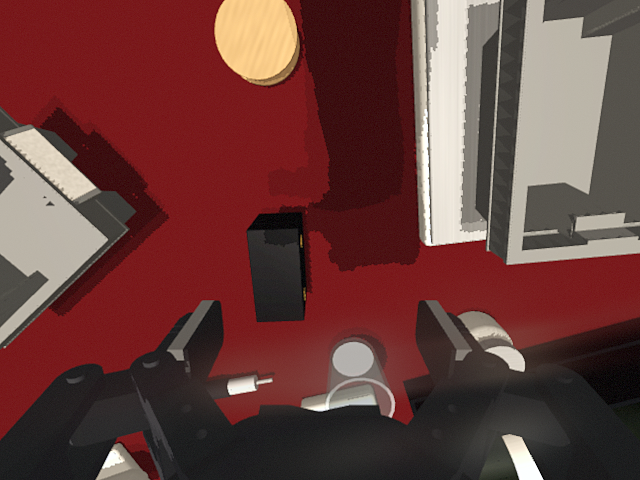

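```bash
python3 -c "
from h import *
P=np.array([w('w1',p,.07)[:2] for p in [(247,230),(301,229),(304,320),(257,321)]]);print(P,P.mean(0),np.linalg.norm(np.roll(P,-1,0)-P,axis=1))
d=P[2]+P[3]-P[0]-P[1];print(np.degrees(np.arctan2(d[1],d[0])))
print([w('w1',p,.0)[:2] for p in [(262,213),(301,212)]])
print('cup',w('w1',(360,400),.085),'lowtote corner',w('w1',(507,265),.14))
"
```

```text
[[ 0.54392412 -0.07187664]
 [ 0.55627697 -0.02239402]
 [ 0.65072257 -0.04635614]
 [ 0.6391931  -0.09351736]] [ 0.59752919 -0.05853604] [0.0510012  0.09743795 0.04855007 0.09769595]
-13.516105013841537
[array([ 0.5443201 , -0.06914502]), array([ 0.55483278, -0.02574775])]
cup [ 0.7510845 -0.0120907  0.085    ] lowtote corner [0.60560809 0.12802497 0.14      ]
```

>>> apply_moves:
  targets: "-0.057 -0.042 0 0 0 -0.008;-0.057 -0.042 0.05 0 0 0;0 0 0.1 0 0 0;0 0 0.1 0 0 0;0 0 0 0 0 0"

```text
time_s: 2.65
eef_pos: [0.5955, -0.0553, 0.2756]
eef_rot: [[-0.973, 0.232, -0.01], [0.232, 0.973, 0.002], [0.01, 0.0, -1.0]]
contact_force: [-0.4, 0.6, 0.0]
grip_width: 1.001
grasp_force: 0.0
```

>>> apply_moves:
  targets: "0 0 0.08 0 0 0;0 0 0.04 0 0 0;0 0 0.022 0 0 0;0 0 0 0 0 0;0 0 0 0 0 0"

```text
time_s: 3.28
eef_pos: [0.5988, -0.0568, 0.2104]
eef_rot: [[-0.972, 0.233, 0.003], [0.233, 0.972, -0.0], [-0.003, 0.0, -1.0]]
contact_force: [0.7, 0.4, -0.1]
grip_width: 0.999
grasp_force: 0.0
```

```bash
python3 -c "
from h import *
r=snap('w2')"
```

```text
3.325 [ 0.5988 -0.0569  0.2103] [[-0.972, 0.233, 0.002], [0.233, 0.972, -0.0], [-0.002, 0.0, -1.0]] [-13.1  27.8 -11.1  50.9   0.    0.4] 1.002691741637339 0.0 [-0.3 -0.5 -0. ]
```

View pics/w2.png

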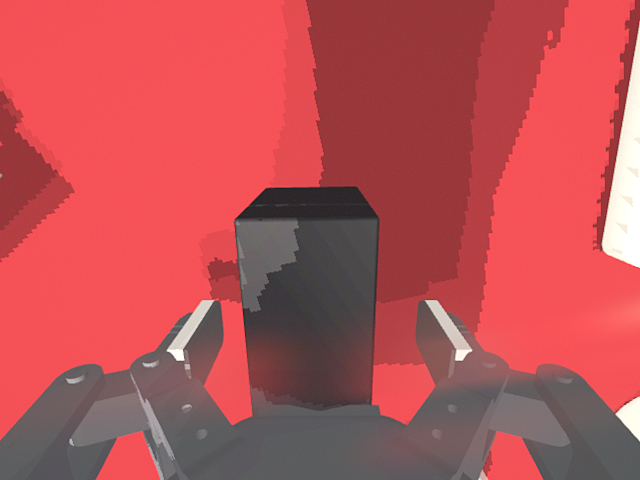

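>>> apply_moves:
  targets: "0 0 0 0 0 0;0 0 0 0 0 0;0 0 0 0 0 0;0 0 0 0 0 0;0 0 0 0 0 0"
  hand: 0

```text
time_s: 3.95
eef_pos: [0.5984, -0.0572, 0.2095]
eef_rot: [[-0.972, 0.234, 0.001], [0.234, 0.972, -0.001], [-0.001, -0.0, -1.0]]
contact_force: [-1.3, -2.0, 5.3]
grip_width: 0.574
grasp_force: 73.8
```

>>> apply_moves:
  targets: "0 0 0 0 0 0;0 0 -0.03 0 0 0;0 0 -0.08 0 0 0;0 0 -0.1 0 0 0;0 0 -0.1 0 0 0"

```text
time_s: 4.58
eef_pos: [0.5976, -0.0566, 0.3649]
eef_rot: [[-0.972, 0.233, -0.002], [0.233, 0.972, 0.001], [0.002, 0.001, -1.0]]
contact_force: [0.8, -0.2, -4.2]
grip_width: 0.572
grasp_force: 73.2
```

>>> apply_moves:
  targets: "0 0.03 -0.06 0 0 0;0.03 0.07 -0.03 0 0 -0.006;0.05 0.09 0 0 0 -0.01;0.06 0.09 0 0 0 -0.01;0.06 0.09 0 0 0 0"

```text
time_s: 5.2
eef_pos: [0.5354, 0.1449, 0.4086]
eef_rot: [[-0.988, 0.153, -0.001], [0.153, 0.988, 0.001], [0.001, 0.0, -1.0]]
contact_force: [0.2, 0.1, -3.2]
grip_width: 0.574
grasp_force: 73.4
```

>>> apply_moves:
  targets: "0.05 0.08 0 0 0 0;0.03 0.046 0 0 0 0;0 0 0 0 0 0;0 0 0 0 0 0;0 0 0 0 0 0"

```text
time_s: 5.82
eef_pos: [0.507, 0.211, 0.4086]
eef_rot: [[-0.988, 0.155, -0.0], [0.155, 0.988, -0.0], [0.0, -0.0, -1.0]]
contact_force: [-0.3, 0.3, -3.8]
grip_width: 0.578
grasp_force: 73.6
```

```bash
python3 -c "
from h import *
r=snap('w3')"
```

```text
5.875 [0.507  0.2109 0.4086] [[-0.988, 0.155, -0.0], [0.155, 0.988, -0.0], [0.0, -0.0, -1.0]] [14.2 15.  -0.8 74.2 -0.  23.1] 0.5740685144610705 73.62542867660522 [-1.   0.8 -3. ]
```

View pics/w3.png

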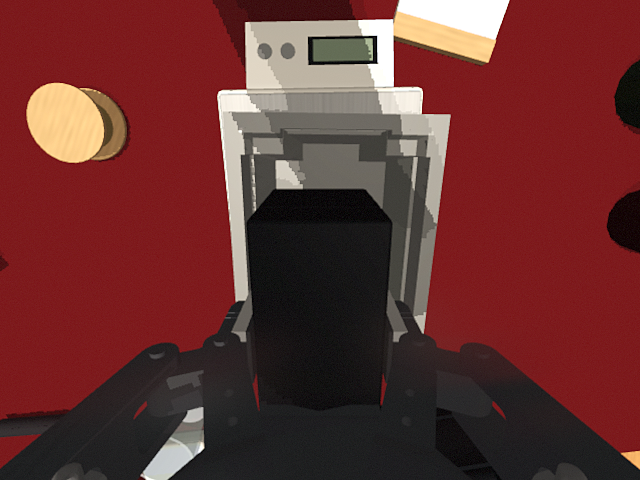

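```bash
python3 -c "
from h import *
for p in [(450,114),(427,310),(241,137),(431,137),(231,112)]: print(p,w('w3',p,.14).round(4))
im=cv2.imread('pics/w3.png');c=im[95:345,205:470];c=cv2.convertScaleAbs(c,alpha=1.6);cv2.imwrite('pics/w3c.png',cv2.resize(c,None,fx=2.4,fy=2.4,interpolation=2))
"
```

```text
(450, 114) [0.4309 0.3116 0.14  ]
(427, 310) [0.5761 0.288  0.14  ]
(241, 137) [0.4237 0.1704 0.14  ]
(431, 137) [0.4436 0.2983 0.14  ]
(231, 112) [0.4071 0.1674 0.14  ]
```

View pics/w3c.png

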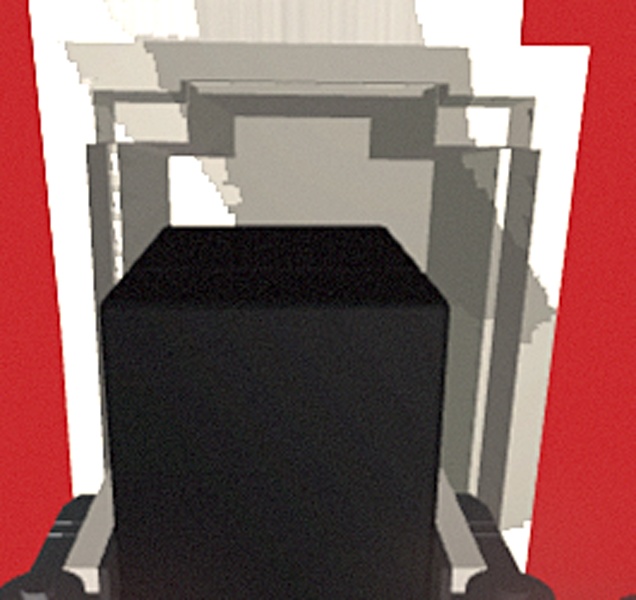

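>>> apply_moves:
  targets: "-0.019 0.023 0 0 0 0;0 0 0.06 0 0 0;0 0 0.08 0 0 0;0 0 0.08 0 0 0;0 0 0.03 0 0 0"

```text
time_s: 6.5
eef_pos: [0.5175, 0.2215, 0.281]
eef_rot: [[-0.988, 0.154, -0.004], [0.154, 0.988, -0.001], [0.004, -0.001, -1.0]]
contact_force: [0.3, -0.4, -3.3]
grip_width: 0.577
grasp_force: 73.4
```

>>> apply_moves:
  targets: "0 0 0.03 0 0 0;0 0 0.01 0 0 0;0 0 0.01 0 0 0;0 0 0 0 0 0;0 0 0 0 0 0"

```text
time_s: 7.12
eef_pos: [0.518, 0.2218, 0.2594]
eef_rot: [[-0.988, 0.153, 0.001], [0.153, 0.988, 0.0], [-0.001, 0.001, -1.0]]
contact_force: [0.7, 0.9, -3.6]
grip_width: 0.576
grasp_force: 73.4
```

>>> apply_moves:
  targets: "0 0 0.004 0 0 0;0 0 0.004 0 0 0;0 0 0.004 0 0 0;0 0 0 0 0 0;0 0 0 0 0 0"

```text
time_s: 7.75
eef_pos: [0.5178, 0.2217, 0.2526]
eef_rot: [[-0.988, 0.153, -0.0], [0.153, 0.988, 0.0], [0.0, 0.0, -1.0]]
contact_force: [-0.3, 0.1, -3.9]
grip_width: 0.576
grasp_force: 73.9
```

>>> apply_moves:
  targets: "0 0 0.002 0 0 0;0 0 0.002 0 0 0;0 0 0 0 0 0;0 0 0 0 0 0;0 0 0 0 0 0"

```text
time_s: 8.38
eef_pos: [0.5176, 0.2217, 0.2525]
eef_rot: [[-0.988, 0.153, 0.001], [0.153, 0.988, 0.0], [-0.001, 0.0, -1.0]]
contact_force: [-4.7, -1.3, 9.4]
grip_width: 0.573
grasp_force: 75.3
```

>>> apply_moves:
  targets: "0 0 0 0 0 0;0 0 0 0 0 0;0 0 0 0 0 0;0 0 0 0 0 0;0 0 0 0 0 0"
  hand: 0.72

```text
time_s: 9.0
eef_pos: [0.5179, 0.2216, 0.2507]
eef_rot: [[-0.988, 0.154, 0.0], [0.154, 0.988, -0.0], [-0.0, -0.0, -1.0]]
contact_force: [0.6, -1.4, 0.2]
grip_width: 0.718
grasp_force: 0.0
```

>>> apply_moves:
  targets: "0 0 -0.02 0 0 0;0 0 -0.06 0 0 0;0 0 -0.1 0 0 0;0 0 -0.1 0 0 0;0 0 -0.1 0 0 0"

```text
time_s: 9.62
eef_pos: [0.5174, 0.2218, 0.4431]
eef_rot: [[-0.988, 0.153, 0.001], [0.153, 0.988, 0.001], [-0.001, 0.001, -1.0]]
contact_force: [1.2, 0.9, -0.3]
grip_width: 0.715
grasp_force: 0.0
```

```bash
python3 -c "
from h import *
r=snap('w4')"
```

```text
9.675 [0.518  0.222  0.4504] [[-0.988, 0.153, 0.011], [0.153, 0.988, 0.003], [-0.01, 0.005, -1.0]] [15.  15.9  6.2 79.6  0.  23.8] 0.7216890917984891 0.0 [2.  0.6 3.9]
```

>>> apply_moves:
  targets: "-0.0105 -0.105 0 0 0 0;-0.0105 -0.105 0 0 0 0;-0.0105 -0.105 0 0 0 0;-0.0105 -0.105 0 0 0 0;-0.0105 -0.105 0 0 0 0"
  hand: 0.6

```text
time_s: 10.3
eef_pos: [0.5031, -0.0431, 0.4413]
eef_rot: [[-0.988, 0.153, 0.001], [0.153, 0.988, 0.0], [-0.001, 0.001, -1.0]]
contact_force: [1.0, 0.8, 0.5]
grip_width: 0.598
grasp_force: 0.0
```

>>> apply_moves:
  targets: "-0.0105 -0.105 0 0 0 0;-0.0105 -0.105 0 0 0 0;-0.0105 -0.105 0 0 0 0;-0.0105 -0.105 0 0 0 0;-0.0105 -0.105 0 0 0 0"

```text
time_s: 10.92
eef_pos: [0.4889, -0.3067, 0.4412]
eef_rot: [[-0.988, 0.153, 0.001], [0.153, 0.988, 0.0], [-0.001, 0.0, -1.0]]
contact_force: [0.5, 0.5, 0.9]
grip_width: 0.599
grasp_force: 0.0
```

>>> apply_moves:
  targets: "0 0 0 0 0 0.05;0 0 0 0 0 0.05;0 0 0 0 0 0.05;0 0 0 0 0 0.05;0 0 0 0 0 0.05"

```text
time_s: 11.55
eef_pos: [0.4892, -0.305, 0.441]
eef_rot: [[-0.586, 0.81, 0.001], [0.81, 0.586, 0.0], [-0.0, 0.001, -1.0]]
contact_force: [-0.4, 0.4, 0.0]
grip_width: 0.599
grasp_force: 0.0
```

>>> apply_moves:
  targets: "0 0 0 0 0 0.05;0 0 0 0 0 0.011;0 0 0 0 0 0;0 0 0 0 0 0;0 0 0 0 0 0"

```text
time_s: 12.18
eef_pos: [0.4891, -0.3051, 0.4407]
eef_rot: [[-0.426, 0.905, 0.0], [0.905, 0.426, 0.0], [0.0, 0.0, -1.0]]
contact_force: [-0.1, 0.2, -0.2]
grip_width: 0.603
grasp_force: 0.0
```

```bash
python3 -c "
from h import *
r=snap('w5')
a=cv2.imread('pics/w4.png');b=cv2.imread('pics/w5.png')
cv2.imwrite('pics/m.png',np.hstack([a[40:400,120:520],cv2.resize(b,(400,300)).copy() if 0 else cv2.copyMakeBorder(cv2.resize(b,(400,300)),0,60,0,0,0)]))
"
```

```text
12.225 [ 0.4891 -0.3052  0.4407] [[-0.426, 0.905, 0.0], [0.905, 0.426, 0.0], [0.0, 0.0, -1.0]] [-39.9  17.8   7.4  79.6   0.   24.8] 0.5976730965158109 0.0 [-0.4  0.2  0.5]
```

View pics/m.png

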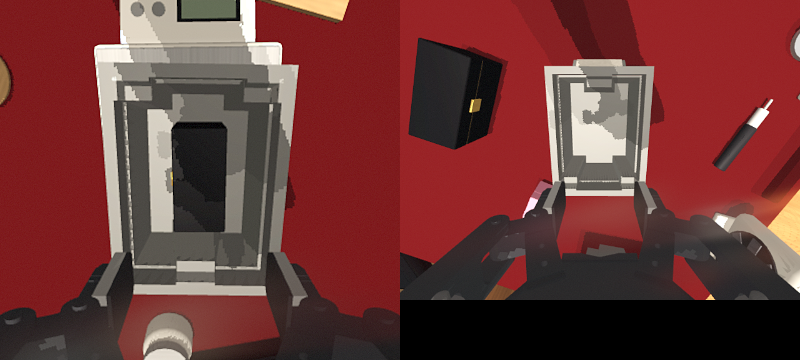

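Run:
```python
from h import *
def row(im,y,x0,x1): 
    r=im[y].astype(int); red=(r[:,2]-r[:,0]>60)
    nr=[x for x in range(x0,x1) if not red[x]];return nr[0],nr[-1]
b=cv2.imread('pics/w5.png')
for y in (115,150,200,250,280):
    l,r=row(b,y,200,430); L=w('w5',(l,y),.1);R=w('w5',(r+1,y),.1);print(y,l,r,L[:2].round(4),R[:2].round(4),np.linalg.norm(L-R).round(4))
pts=[(230.4,105.6),(408,107),(396.8,312)]
for p in pts: print(w('w5',p,.1)[:2])
for x in (270,290,350,370):
    c=b[:,x].astype(int);red=c[:,2]-c[:,0]>60;nr=[y for y in range(92,330) if not red[y]]
    print(x,nr[0],nr[-1],w('w5',(x,nr[0]),.1)[:2].round(4),w('w5',(x,nr[-1]+1),.1)[:2].round(4))
print('w4')
for p in [(236,105),(419,107),(400,333)]: print(w('w4',p,.14)[:2])
a=cv2.imread('pics/w4.png')
for y in (150,200,250,300): print(y,[w('w4',(x+1,y),.14)[:2].round(4) for x in row(a,y,300,450)[1:]])
```

```text
115 231 405 [ 0.3796 -0.2531] [ 0.5174 -0.188 ] 0.1525
150 234 403 [ 0.3924 -0.2796] [ 0.5305 -0.2145] 0.1526
200 237 399 [ 0.4112 -0.3209] [ 0.5496 -0.2556] 0.1531
250 241 395 [ 0.4326 -0.3658] [ 0.5706 -0.3007] 0.1525
280 243 393 [ 0.4461 -0.395 ] [ 0.5845 -0.3298] 0.153
[ 0.3763964  -0.24619377]
[ 0.51576569 -0.1816467 ]
[ 0.60501672 -0.36048392]
270 105 313 [ 0.4072 -0.2311] [ 0.4859 -0.4193]
290 95 313 [ 0.4196 -0.2165] [ 0.5049 -0.4103]
350 95 313 [ 0.466  -0.1945] [ 0.5618 -0.3835]
370 105 313 [ 0.4853 -0.1943] [ 0.5807 -0.3745]
w4
[0.41029291 0.17518859]
[0.43287639 0.31232081]
[0.62848175 0.28224965]
150 [array([0.4639, 0.3064])]
200 [array([0.5034, 0.3005])]
250 [array([0.5465, 0.2931])]
300 [array([0.5952, 0.2931])]
```

>>> apply_moves:
  targets: "0 -0.07 0 0 0 0;0 -0.071 0 0 0 0;0 0 0.08 0 0 0;0 0 0.1 0 0 0;0 0 0.1 0 0 0"
  hand: 0.45
  grip_force: 100

```text
time_s: 12.85
eef_pos: [0.4252, -0.3353, 0.2997]
eef_rot: [[-0.426, 0.905, 0.001], [0.905, 0.426, -0.001], [-0.001, 0.001, -1.0]]
contact_force: [0.4, 0.0, -0.4]
grip_width: 0.449
grasp_force: 0.0
```

>>> apply_moves:
  targets: "0 0 0.06 0 0 0;0 0 0.03 0 0 0;0 0 0.014 0 0 0;0 0 0 0 0 0;0 0 0 0 0 0"

```text
time_s: 13.48
eef_pos: [0.4258, -0.3356, 0.2499]
eef_rot: [[-0.426, 0.905, 0.002], [0.905, 0.426, -0.002], [-0.002, 0.001, -1.0]]
contact_force: [-0.3, -0.3, 0.6]
grip_width: 0.452
grasp_force: 0.0
```

>>> apply_moves:
  targets: "0 0 0 0 0 0;0 0 0 0 0 0;0 0 0 0 0 0;0 0 0 0 0 0;0 0 0 0 0 0"
  hand: 0

```text
time_s: 14.1
eef_pos: [0.4254, -0.3354, 0.2497]
eef_rot: [[-0.426, 0.905, 0.001], [0.905, 0.426, -0.001], [-0.001, 0.0, -1.0]]
contact_force: [-1.9, 0.3, 6.2]
grip_width: 0.081
grasp_force: 98.9
```

>>> apply_moves:
  targets: "0 0 0 0 0 0;0 0 -0.02 0 0 0;0 0 -0.04 0 0 0;0 0 -0.06 0 0 0;0 0 -0.08 0 0 0"

```text
time_s: 14.72
eef_pos: [0.4248, -0.3346, 0.3483]
eef_rot: [[-0.426, 0.905, -0.003], [0.905, 0.426, 0.003], [0.004, -0.001, -1.0]]
contact_force: [1.1, -0.4, -4.0]
grip_width: 0.084
grasp_force: 98.0
```

>>> apply_moves:
  targets: "0 0 -0.08 0 0 0;0 0 -0.08 0 0 0;0 0 -0.05 0 0 0;0 0 -0.02 0 0 0;0 0 0 0 0 0"

```text
time_s: 15.35
eef_pos: [0.4253, -0.3352, 0.4635]
eef_rot: [[-0.426, 0.905, -0.0], [0.905, 0.426, 0.0], [0.0, -0.0, -1.0]]
contact_force: [-0.2, -0.8, -4.9]
grip_width: 0.083
grasp_force: 97.9
```

Run:
```python
from h import *
r=snap('w6')
from rig import read_camera
c=read_camera('scene')['color'][:,:,::-1];cv2.imwrite('pics/s6.png',c)
b=cv2.imread('pics/w6.png')
cv2.imwrite('pics/m2.png',np.hstack([cv2.resize(b,(400,300)),cv2.resize(c[130:370,80:400],(400,300))]))
```

```text
15.4 [ 0.4253 -0.3351  0.4626] [[-0.426, 0.905, -0.001], [0.905, 0.426, 0.001], [0.002, -0.001, -1.0]] [-46.7  13.7   5.   81.4  -0.   18.1] 0.08300604750719819 97.85484910011292 [ 0.1 -0.7 -4.7]
```

View pics/m2.png

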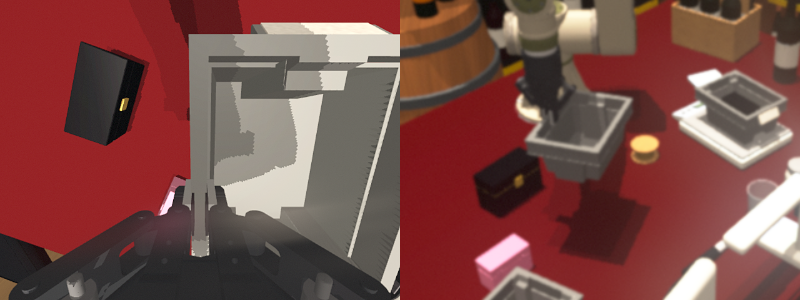

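Run:
```python
from h import *
a=cv2.imread('pics/w4.png')
c=a[90:350,200:440];g=c.astype(float)
# stretch highlights
g=np.clip((g-60)/(255-60),0,1)**2.2*255
cv2.imwrite('pics/w4z.png',cv2.resize(g.astype(np.uint8),None,fx=2.3,fy=2.3,interpolation=2))
```

```text
(no output)
```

View pics/w4z.png

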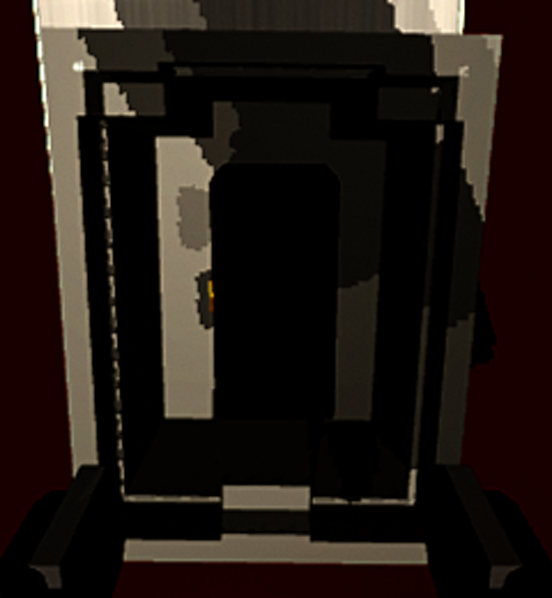

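Run:
```python
from h import *
f=lambda u,v:w('w4',(u/2.3+200,v/2.3+90),.14)[:2]
NL,NR,L2,R2,F1,F2=map(lambda p:f(*p),[(43,28),(502,36),(75,475),(460,465),(125,561),(425,563)])
print(NL,NR,np.linalg.norm(NL-NR))
dl,dr=L2-NL,R2-NR
for d in(dl,dr,F2-F1,NR-NL):print(np.degrees(np.arctan2(d[1],d[0])))
a=np.radians(-9.1);X=np.array([np.cos(a),np.sin(a)]);Y=np.array([-X[1],X[0]])
print('Y',[ (p@Y).round(4) for p in(NL,L2,NR,R2)],'X',[(p@X).round(4) for p in(NL,NR,F1,F2)])
y=np.mean([p@Y for p in(NL,L2,NR,R2)]);x=((NL+NR)@X/2+(F1+F2)@X/2)/2
print(x*X+y*Y)
```

```text
[0.406356   0.16270517] [0.43183564 0.31182567] 0.1512816389846853
-9.589261364967332
-9.636540800791195
80.7359568891992
80.30373081261246
Y [np.float64(0.2249), np.float64(0.2235), np.float64(0.3762), np.float64(0.3747)] X [np.float64(0.3755), np.float64(0.3771), np.float64(0.5776), np.float64(0.5779)]
[0.51844651 0.22062832]
```

>>> apply_moves:
  targets: "0.03 0.021 0 0 0 0;0.06 0.042 0 0 0 0;0.072 0.05 0 0 0 0;0.072 0.05 0 0 0 0;0.072 0.05 0 0 0 0"

```text
time_s: 16.08
eef_pos: [0.4562, -0.149, 0.4628]
eef_rot: [[-0.426, 0.905, -0.001], [0.905, 0.426, 0.001], [0.002, -0.001, -1.0]]
contact_force: [1.0, -0.3, -3.3]
grip_width: 0.08
grasp_force: 98.0
```

>>> apply_moves:
  targets: "0.072 0.05 0 0 0 0;0.072 0.05 0 0 0 0;0.072 0.05 0 0 0 0;0.072 0.05 0 0 0 0;0.072 0.05 0 0 0 0"

```text
time_s: 16.7
eef_pos: [0.4922, 0.067, 0.4629]
eef_rot: [[-0.426, 0.905, -0.002], [0.905, 0.426, 0.001], [0.001, -0.001, -1.0]]
contact_force: [0.9, 0.1, -3.0]
grip_width: 0.081
grasp_force: 98.0
```

>>> apply_moves:
  targets: "0.07 0.047 0 0 0 0;0.05 0.034 0 0 0 0;0.025 0.018 0 0 0 -0.02;0 0 0 0 0 -0.035;0 0 0 0 0 -0.035"

```text
time_s: 17.32
eef_pos: [0.5065, 0.1516, 0.4631]
eef_rot: [[-0.666, 0.746, -0.002], [0.746, 0.666, -0.0], [0.001, -0.001, -1.0]]
contact_force: [-0.3, -0.4, -4.2]
grip_width: 0.083
grasp_force: 98.0
```

>>> apply_moves:
  targets: "0 0 0 0 0 -0.035;0 0 0 0 0 -0.035;0 0 0 0 0 -0.035;0 0 0 0 0 -0.035;0 0 0 0 0 -0.035"

```text
time_s: 17.95
eef_pos: [0.5066, 0.151, 0.4632]
eef_rot: [[-0.957, 0.289, -0.001], [0.289, 0.957, -0.0], [0.001, -0.001, -1.0]]
contact_force: [-0.5, 0.6, -4.7]
grip_width: 0.081
grasp_force: 98.0
```

>>> apply_moves:
  targets: "0 0 0 0 0 -0.03;0 0 0 0 0 -0.012;0 0 0 0 0 0;0 0 0 0 0 0;0 0 0 0 0 0"

```text
time_s: 18.58
eef_pos: [0.5069, 0.1513, 0.4636]
eef_rot: [[-0.986, 0.166, -0.0], [0.166, 0.986, -0.0], [0.0, -0.0, -1.0]]
contact_force: [0.3, 0.1, -4.3]
grip_width: 0.082
grasp_force: 98.0
```

```bash
python3 -c "
from h import *
r=snap('w7')"
```

```text
18.625 [0.5069 0.1513 0.4637] [[-0.986, 0.166, -0.0], [0.166, 0.986, -0.0], [0.0, -0.0, -1.0]] [ 7.9 12.2  3.2 81.   0.  17.5] 0.08289263744148058 97.99001455307007 [-0.1 -0.8 -4.2]
```

>>> apply_moves:
  targets: "0 0 0.03 0 0 0;0 0 0.04 0 0 0;0 0 0.03 0 0 0;0 0 0.02 0 0 0;0 0 0 0 0 0"

```text
time_s: 19.25
eef_pos: [0.5067, 0.1513, 0.4027]
eef_rot: [[-0.986, 0.166, -0.002], [0.166, 0.986, -0.0], [0.002, -0.0, -1.0]]
contact_force: [0.1, -0.2, -4.3]
grip_width: 0.079
grasp_force: 98.1
```

>>> apply_moves:
  targets: "0 0 0.01 0 0 0;0 0 0.01 0 0 0;0 0 0.01 0 0 0;0 0 0 0 0 0;0 0 0 0 0 0"

```text
time_s: 19.88
eef_pos: [0.507, 0.1514, 0.3888]
eef_rot: [[-0.986, 0.166, 0.0], [0.166, 0.986, 0.0], [-0.0, 0.0, -1.0]]
contact_force: [0.0, -1.0, -3.0]
grip_width: 0.083
grasp_force: 97.9
```

>>> apply_moves:
  targets: "0 0 0.004 0 0 0;0 0 0.004 0 0 0;0 0 0.004 0 0 0;0 0 0.004 0 0 0;0 0 0 0 0 0"

```text
time_s: 20.5
eef_pos: [0.5069, 0.1514, 0.3805]
eef_rot: [[-0.986, 0.166, -0.0], [0.166, 0.986, 0.0], [0.0, -0.0, -1.0]]
contact_force: [0.4, 0.1, -3.7]
grip_width: 0.083
grasp_force: 98.0
```

>>> apply_moves:
  targets: "0 0 0.003 0 0 0;0 0 0.003 0 0 0;0 0 0 0 0 0;0 0 0 0 0 0;0 0 0 0 0 0"

```text
time_s: 21.12
eef_pos: [0.507, 0.1514, 0.3778]
eef_rot: [[-0.986, 0.166, 0.0], [0.166, 0.986, 0.0], [-0.0, 0.0, -1.0]]
contact_force: [0.4, 0.3, -3.5]
grip_width: 0.082
grasp_force: 98.0
```

Entering freely; expected seat is TCP z ≈ 0.3757.

>>> apply_moves:
  targets: "0 0 0.003 0 0 0;0 0 0.002 0 0 0;0 0 0 0 0 0;0 0 0 0 0 0;0 0 0 0 0 0"

```text
time_s: 21.75
eef_pos: [0.5069, 0.1512, 0.3757]
eef_rot: [[-0.986, 0.166, 0.0], [0.166, 0.986, -0.0], [-0.001, -0.0, -1.0]]
contact_force: [-1.3, -4.2, 4.1]
grip_width: 0.082
grasp_force: 99.2
```

>>> apply_moves:
  targets: "0 0 0.001 0 0 0;0 0 0 0 0 0;0 0 0 0 0 0;0 0 0 0 0 0;0 0 0 0 0 0"

```text
time_s: 22.38
eef_pos: [0.5069, 0.1512, 0.3757]
eef_rot: [[-0.986, 0.166, 0.001], [0.166, 0.986, -0.0], [-0.001, -0.0, -1.0]]
contact_force: [-3.5, -4.0, 7.4]
grip_width: 0.086
grasp_force: 99.9
```

>>> apply_moves:
  targets: "0 0 0 0 0 0;0 0 0 0 0 0;0 0 0 0 0 0;0 0 0 0 0 0;0 0 0 0 0 0"
  hand: 0.4

```text
time_s: 23.0
eef_pos: [0.507, 0.1514, 0.3746]
eef_rot: [[-0.986, 0.166, 0.0], [0.166, 0.986, 0.0], [0.0, 0.0, -1.0]]
contact_force: [-0.8, -0.1, 0.3]
grip_width: 0.398
grasp_force: 0.0
```

>>> apply_moves:
  targets: "0 0 -0.02 0 0 0;0 0 -0.05 0 0 0;0 0 -0.08 0 0 0;0 0 -0.08 0 0 0;0 0 0 0 0 0"

```text
time_s: 23.62
eef_pos: [0.5074, 0.1515, 0.494]
eef_rot: [[-0.986, 0.166, 0.007], [0.166, 0.986, 0.001], [-0.007, 0.002, -1.0]]
contact_force: [-0.1, 0.4, 0.1]
grip_width: 0.397
grasp_force: 0.0
```

Run:
```python
from h import *
r=snap('w8')
from rig import read_camera
c=read_camera('scene')['color'][:,:,::-1];cv2.imwrite('pics/s8.png',c)
g=cv2.cvtColor(cv2.imread('pics/w8.png'),cv2.COLOR_BGR2GRAY)
b=cv2.imread('pics/w8.png').astype(int);red=b[:,:,2]-b[:,:,0]>60
# outer edges of the upper rim against anything: list strong gradients per row / column
for y in (130,170,210):
    d=np.abs(np.diff(cv2.GaussianBlur(g,(3,3),0)[y].astype(int)));xs=[x for x in range(2,637) if d[x]>12 and d[x]==d[x-2:x+3].max()]
    print(y,[(x,*w('w8',(x+.5,y),.226)[:2].round(3)) for x in xs])
```

```text
23.675 [0.5072 0.1514 0.4918] [[-0.986, 0.166, 0.004], [0.166, 0.986, 0.001], [-0.004, 0.001, -1.0]] [ 7.9 12.2  7.1 84.7  0.  17.5] 0.4049841388745731 0.0 [ 0.3  0.2 -0.5]
130 [(136, np.float64(0.41), np.float64(0.044)), (190, np.float64(0.416), np.float64(0.08)), (201, np.float64(0.417), np.float64(0.087)), (285, np.float64(0.426), np.float64(0.143)), (296, np.float64(0.427), np.float64(0.15)), (309, np.float64(0.429), np.float64(0.159)), (328, np.float64(0.431), np.float64(0.172)), (335, np.float64(0.432), np.float64(0.176)), (361, np.float64(0.435), np.float64(0.194)), (391, np.float64(0.438), np.float64(0.213)), (410, np.float64(0.44), np.float64(0.226)), (448, np.float64(0.444), np.float64(0.251)), (492, np.float64(0.449), np.float64(0.281)), (496, np.float64(0.45), np.float64(0.283)), (519, np.float64(0.452), np.float64(0.299)), (535, np.float64(0.454), np.float64(0.309))]
170 [(287, np.float64(0.452), np.float64(0.139)), (309, np.float64(0.455), np.float64(0.154)), (327, np.float64(0.457), np.float64(0.167)), (334, np.float64(0.458), np.float64(0.172)), (404, np.float64(0.466), np.float64(0.22)), (444, np.float64(0.471), np.float64(0.247)), (486, np.float64(0.476), np.float64(0.276)), (490, np.float64(0.476), np.float64(0.279)), (512, np.float64(0.479), np.float64(0.294)), (527, np.float64(0.48), np.float64(0.305))]
210 [(289, np.float64(0.481), np.float64(0.135)), (295, np.float64(0.481), np.float64(0.139)), (310, np.float64(0.483), np.float64(0.15)), (327, np.float64(0.485), np.float64(0.162)), (334, np.float64(0.486), np.float64(0.167)), (417, np.float64(0.496), np.float64(0.227)), (439, np.float64(0.499), np.float64(0.242)), (480, np.float64(0.504), np.float64(0.272)), (484, np.float64(0.504), np.float64(0.275)), (505, np.float64(0.507), np.float64(0.29)), (519, np.float64(0.508), np.float64(0.3))]
```

```bash
python3 -c "
from rig import *
print(job_done())"
```

```text
the job is handed in; nothing more can be done
None
```

I handed the job in at about 24 s. The case was set in the lower tote without a drop, and the upper tote is stacked on its ledges, turned end for end. It made contact at the expected height and its measured sideways position matches the lower tote, but I did not view a final picture and no verdict came back.

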